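Shim a rocking laboratory balance

ROBOT

A 7-joint arm with a two-finger parallel gripper is mounted at the origin on a cart in front of the work surface, level with it; the furniture and walls round the work are solid. World frame = base frame: x ahead of the robot, y to its left, z up, the work surface at z = 0. Lengths are in m, angles in rad, forces in N, time in s.
With the tool pointing down it reaches from about 0.4 to 0.9 m from the base axis. Payload 5.5 kg.
Tool frame: the origin (TCP) lies at the very end of the fingers, on their centre line; the grasp point (between the pads) lies 19 mm behind it (r.grip_depth is the distance from the TCP to the grasp point, in m); z points along the fingers, x is the direction in which the jaws open and shut, and the axes are right-handed (so a half turn about z gives the same grasp; the last joint's range is limited). The gripper opens to 85 mm and grips with 20 to 120 N. Pads are 22 mm wide; open, the fingers measure 114 mm over their backs; the gripper's body (76 mm by 85 mm) begins 54 mm behind the grasp point. The pads swing forward as they close: fully open they stand 13 mm farther back than shut.
Start: joints at [0.263, 0.501, -0.427, 1.55, 0.221, 1.138, -0.21], TCP at [0.65, 0, 0.231] pointing down, gripper open.
Joint ranges: [-2.88, 2.88], [-0.31, 2.03], [-1.54, 1.56], [0.2, 2.42], [-1.41, 4.55], [0.19, 2.02], [-2.57, 2.57]. Speed limits (rad/s): [2.57, 2.57, 3.14, 3.14, 3.14, 3.14, 3.14].

INTERFACE

Orientations are given as a unit quaternion [w, x, y, z].
In Python, from rig import telemetry, cams, r gives the robot as it stands. The module is installed in compiled form; this text tells all that it offers.
- The arm moves only by the shell command python3 -m creep 'ROWS' [FORCE]. ROWS is JSON, a list that holds one entry, the list of rows, each a list of 7 numbers: the shift along the tool's x, y, z in cm, then the turn, a rotation vector about the tool's x, y, z in rad, then the opening, from 0 (shut) to 1 (fully open). In form: [[[tx, ty, tz, rx, ry, rz, hand], ...]]. A call has exactly 8 rows; each row shifts and turns the pose as measured when the row begins, along the tool's axes as they then stand; what a row does not reach is not made up. A row lasts 1/8 s, in which the tool goes at most 62.5 mm and 10.7 degrees, less where a joint would pass 70% of its speed; a pose out of reach is approached as far as the arm can. A call with a gripper value outside its range is refused whole. The fingers move at their own pace and stop on an object; FORCE is the grip in N (left out, the last holds). Time passes only in rows, so rows that do not move let the fingers close, or fill a call up. It gives the time, the measured TCP pose, the force and the opening at its end, in the units of the state.
- telemetry.state(): the state, without advancing time (a new reading comes with each control period).
- cams.capture(name): name is "scene" or "side" or "wrist"; returns a dict with "pixels" (480x640x3 uint8, red, green, blue), "fx", "fy", "cx", "cy" (pixels), "cam_to_world" (4x4, takes a point from camera to world coordinates); the wrist camera has in their place "mount" (4x4, takes a point from camera to tool coordinates, whose origin is the TCP and whose axes are the tool frame's). Camera axes: x right, y up, looking along -z (the intrinsics and any distortion apply to the point x, -y, -z); pixel columns grow to the right and rows downward; lengths in m; the calibration is good to about 2 mm. A picture is of the moment at which its call begins: read the wrist's pose just before it. There is no depth.
- r.job_done(): hands the job in, once; it reports no verdict.
The state is a dict: "clock": time; "qpos": joint angles; "joint_vel": joint speeds; "joint_efforts": joint torques, N m; "tool_pos": TCP position; "ee_rot": TCP orientation; "wrist_force": force on the tool from outside, world axes, zero at the start; "wrist_torque": the same for the moment, N m; "width": finger opening in m.
Only numpy, scipy, OpenCV 4.12 (cv2) and the standard library are available. Lean on these libraries where they do the work, as an engineer would, in place of code of your own. Each camera call takes 0.05 s, during which the arm holds its last target. There are 200 camera calls.

TASK

The white laboratory balance rocks because its front left foot, the one under the orange cap, is short. With shut fingertips push the yellow wedge along the bench, thin end first, under that foot until it is tight and the balance can no longer rock; do not pick the wedge up or ram it. Then take the fingers off the wedge, press down firmly but not hard on the orange cap to show that the corner stays up, and finish while still pressing; leave the three small bottles beside the wedge where they stand.

Things in the scene. Friction and masses are not known exactly. Their poses are not given: they have to be found in the camera images.
- wedge: Loose yellow wedge, 0.12 kg, 120 x 44 mm, flat on the bench. Origin: centre of its underside; +x points to the thin end, z up. The ramp rises from 2 mm thick at the thin end (x = +60 mm) to 16 mm at x = -40 mm; behind it a block 20 mm long, 28 mm tall has the flat rear face to push on. At the start its thin end points roughly at the short foot from 40 to 80 mm away (10 mm, 0.1 rad off).
- wedge_butt (a point): Centre of the wedge's flat rear push face (44 mm wide, 28 mm tall), 14 mm above the bench; the push goes along the wedge's +x.
- wedge_tip (a point): Middle of the wedge's thin end.
- short_foot: Short foot of the balance: black rubber dome 22 mm across on a steel stem, 15 mm in from the left and front edges of the housing. Origin: its lowest point, 6 to 9 mm (it differs each time) above the bench while nothing presses the balance. Its x axis points to the back of the balance, y to the left, where the wedge lies. It must run up on the middle of the wedge's width.
- corner_cap: Flat orange cap on top of the balance, straight above the short foot: 26 mm across, 6 mm tall, standing 6 mm proud of the housing, its top 53 to 56 mm above the bench. Origin: centre of its underside; its top is 6 mm higher. Pressing on it dips the corner when nothing holds the foot up.
- balance_rock (a joint): Rocking about the line through the front right and back left feet: 0 level, grows as the short corner dips, up to 0.058 rad (5.7 mm at the foot). About 1.2 N on the cap starts a dip; a light spring returns it. The balance cannot slide or tip the other way. White housing 170 x 170 mm, underside 23 to 26, top 47 to 50 mm above the bench; pan of 100 mm diameter 6 mm above that.
- dropper_mid (a point): Middle (35 mm up) of a loose white dropper bottle with yellow cap, 28 mm across, 70 mm tall, standing beside the wedge on the side away from the robot. Leave it.
- vial_mid (a point): Middle (23 mm up) of a loose white vial with purple cap, 25 mm across, 46 mm tall, beside the wedge on the side away from the robot. Leave it.
- vial2_mid (a point): Middle (23 mm up) of a second white vial, with teal cap, 25 mm across, 46 mm tall, loose, on the robot's side of the wedge. Leave it.

How it is judged:
On the way:
1. the wedge is pushed tight under the short foot, before the cap is pressed (contact force between wedge and short_foot above 0.3 N and value of joint balance_rock below 0.015 rad and contact force between the fingers and corner_cap below 0.1 N), for 0.1 s.
At the end, for the whole second after the job is handed in: The fingers press the orange cap with more than 2 N and do not touch the wedge; the corner dips less than 0.015 rad (1.5 mm) because the foot bears on the wedge with more than 1 N; the wedge lies flat (within 0.1 rad) and still (contact force between the fingers and corner_cap above 2 N and contact force between the fingers and wedge below 0.2 N and contact force between wedge and short_foot above 1 N and value of joint balance_rock below 0.015 rad and angle between wedge's own z axis and vertical below 0.1 rad and linear speed of wedge below 0.01 m/s); the arm keeps its last pose, push and grip.
It fails at once if the wedge is lifted or carried (more than 10 mm off the bench) or tipped (height (world z) of wedge above 0.01 m or angle between wedge's own z axis and vertical above 0.35 rad).
It fails at once if the wedge is rammed in or the cap is pressed hard (over 50 N) (contact force between wedge and short_foot above 50 N or contact force between the fingers and corner_cap above 50 N).
It fails at once if the dropper bottle or a vial is moved by more than 20 mm (distance of any of dropper_mid, vial_mid, vial2_mid from where it was at the start of the episode above 0.02 m).
It also fails if it takes over 48 s, if anything falls off the work surface, if the arm or the gripper's body presses on something with over 40 N, if the wrist force passes 120 N, or if a joint passes its speed limit or range.

## Working session

There is one attempt and no reset: what is moved stays moved. The work goes in short steps, Python scripts to look and compute and a shell command to move; the robot and the scene stay as the last step left them, time stands still between calls to the robot, and variables do not carry over. Pictures are saved under pics/ and viewed, about 8 in all and at most 12, crops included, and the job is handed in when it is done.

```bash
mkdir -p pics
cat > h.py <<'E'
import numpy as np, cv2
from rig import telemetry, cams, r
from scipy.spatial.transform import Rotation as R
def T_tool(s):
    q=s["ee_rot"]; T=np.eye(4); T[:3,:3]=R.from_quat([q[1],q[2],q[3],q[0]]).as_matrix(); T[:3,3]=s["tool_pos"]; return T
def cap(name,fn=None):
    s=telemetry.state(); c=cams.capture(name)
    c["T"]=np.array(c["cam_to_world"]) if "cam_to_world" in c else T_tool(s)@np.array(c["mount"])
    if fn: cv2.imwrite("pics/"+fn,c["pixels"][:,:,::-1])
    return c
def ray(c,u,v):
    d=np.array([(u-c["cx"])/c["fx"],-(v-c["cy"])/c["fy"],-1]); return c["T"][:3,3],c["T"][:3,:3]@d
def onplane(c,u,v,z):
    o,d=ray(c,u,v); return o+d*(z-o[2])/d[2]
def proj(c,p):
    q=np.linalg.inv(c["T"])@np.r_[p,1]; return np.array([c["cx"]+c["fx"]*q[0]/-q[2],c["cy"]-c["fy"]*q[1]/-q[2]])
def st():
    s=telemetry.state(); print({k:np.round(s[k],4).tolist() for k in ["clock","tool_pos","ee_rot","wrist_force","width","qpos"]}); return s
E
python3 - <<'E'
from h import *
st()
ims=[]
for n in ["scene","side","wrist"]:
    c=cap(n,n+"0.png"); print(n,[k for k in c],c["fx"],c["fy"],c["cx"],c["cy"],{k:c[k] for k in c if "dist" in k},c["T"].round(3).tolist())
    ims.append(c["pixels"][:,:,::-1])
np.save("pics/all.npy",ims)
E
```

```text
{'clock': 0.0, 'tool_pos': [0.6493, -0.0001, 0.2303], 'ee_rot': [-0.0, 1.0, 0.0, -0.001], 'wrist_force': [-0.4467, 0.1054, 0.5627], 'width': 0.0862, 'qpos': [0.2632, 0.5018, -0.4268, 1.5515, 0.2208, 1.1383, -0.2103]}
scene ['pixels', 'fx', 'fy', 'cx', 'cy', 'cam_to_world', 'T'] 558.1978342021274 558.1978342021274 317.4372542508414 248.7655569527347 {} [[0.851, 0.372, -0.37, 0.213], [-0.524, 0.626, -0.577, -0.45], [0.017, 0.685, 0.728, 0.696], [0.0, 0.0, 0.0, 1.0]]
side ['pixels', 'fx', 'fy', 'cx', 'cy', 'cam_to_world', 'T'] 587.0637759430965 587.0637759430965 313.37603222938793 239.271151838993 {} [[-0.997, -0.058, 0.055, 0.571], [0.077, -0.524, 0.848, 0.775], [-0.02, 0.85, 0.527, 0.51], [0.0, 0.0, 0.0, 1.0]]
wrist ['pixels', 'fx', 'fy', 'cx', 'cy', 'mount', 'T'] 384.9261968102265 384.9261968102265 316.8021614912003 242.3226513624378 {} [[1.0, -0.002, 0.003, 0.649], [0.001, 0.966, 0.259, 0.065], [-0.003, -0.259, 0.966, 0.374], [0.0, 0.0, 0.0, 1.0]]
```

View pics/scene0.png

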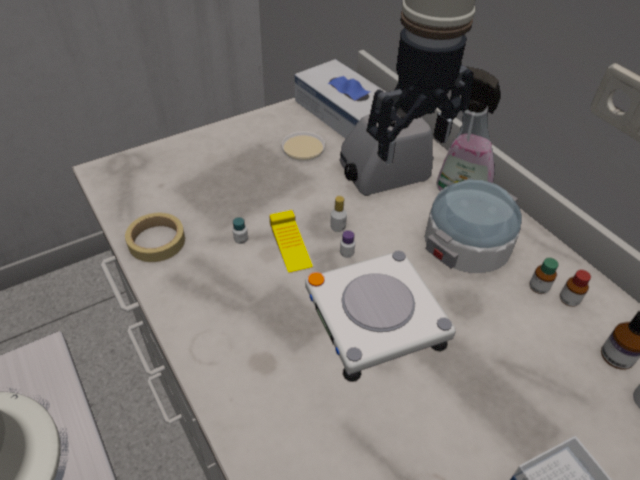

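View pics/side0.png

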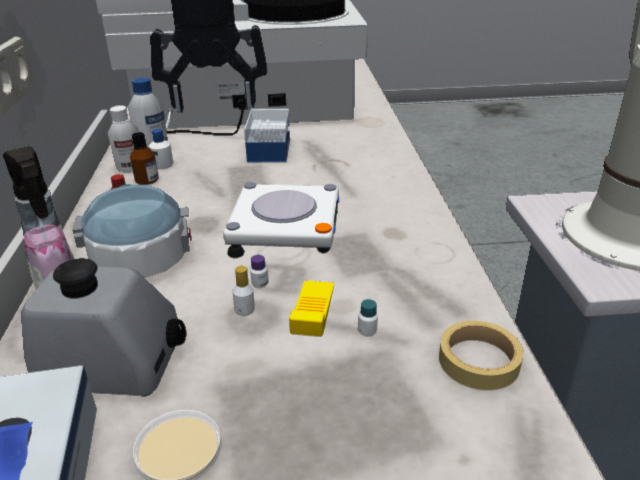

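View pics/wrist0.png

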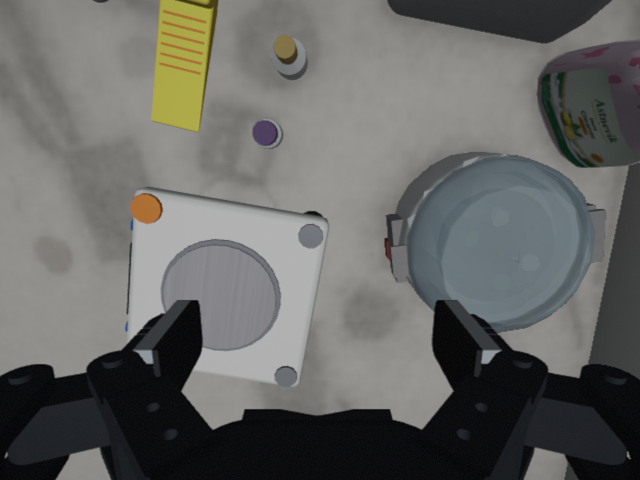

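The scene view shows the wedge at (290,242), thin end at (298,268), and the orange cap at (316,280). In the side view the cap is at (323,228), the wedge butt at (307,325), and the bottles at (368,318), (259,272) and (243,292). The wrist view shows the cap at (147,208) and the thin end at about (175,126). Next I'll measure these positions.

Run:
```python
from h import *
C={n:cap(n) for n in ["scene","side","wrist"]}
def blob(c,lo,hi,near):
    h=cv2.cvtColor(c["pixels"],cv2.COLOR_RGB2HSV); m=cv2.inRange(h,lo,hi)
    cs,_=cv2.findContours(m,cv2.RETR_EXTERNAL,cv2.CHAIN_APPROX_NONE)
    cs=[k for k in cs if cv2.contourArea(k)>25]
    return min(cs,key=lambda k:abs(cv2.minEnclosingCircle(k)[0]-np.array(near)).sum())
for n,nr in [("scene",(316,280)),("side",(323,228)),("wrist",(147,208))]:
    k=blob(C[n],(5,170,120),(17,255,255),nr); e=cv2.fitEllipse(k); print(n,"cap",np.round(e[0],1),np.round(e[1],1),onplane(C[n],*e[0],.0525).round(4))
for n,nr in [("scene",(290,242)),("side",(310,308)),("wrist",(180,60))]:
    k=blob(C[n],(22,200,100),(35,255,255),nr)
    p=cv2.approxPolyDP(cv2.convexHull(k),2.0,True)[:,0]
    print(n,"wedge area",cv2.contourArea(k))
    for u in p: print(u,*[(z,onplane(C[n],*u,z)[:2].round(4).tolist()) for z in (0,.002,.016,.028)])
for n,L in {"scene":{"drop":(338,228),"purp":(347,255),"teal":(241,240)},"side":{"drop":(244,311),"purp":(260,284),"teal":(368,333)}}.items():
    for b,u in L.items(): print(n,b,onplane(C[n],*u,0).round(3))
# wrist balance housing edge
h=C["wrist"]; 
for u in [(135,190),(328,218),(298,386)]: print("housing",onplane(h,*u,.048).round(4))
```

```text
scene cap [315.8 278.9] [12.  14.5] [0.5049 0.0085 0.0525]
side cap [322.7 227.5] [ 9.1 15.1] [0.5064 0.0065 0.0525]
wrist cap [145.3 207.9] [26.4 29.5] [0.5032 0.0083 0.0525]
scene wedge area 1377.5
[291 211] (0, [0.5746, 0.2073]) (0.002, [0.5735, 0.2054]) (0.016, [0.5662, 0.1922]) (0.028, [0.56, 0.1808])
[311 266] (0, [0.5365, 0.0739]) (0.002, [0.5356, 0.0724]) (0.016, [0.5291, 0.0618]) (0.028, [0.5235, 0.0528])
[288 271] (0, [0.4983, 0.0839]) (0.002, [0.4974, 0.0823]) (0.016, [0.4917, 0.0716]) (0.028, [0.4868, 0.0624])
[271 225] (0, [0.5258, 0.1937]) (0.002, [0.5249, 0.1918]) (0.016, [0.5186, 0.1789]) (0.028, [0.5132, 0.1678])
[270 215] (0, [0.5366, 0.2174]) (0.002, [0.5356, 0.2155]) (0.016, [0.5291, 0.2021]) (0.028, [0.5235, 0.1905])
side wedge area 1630.0
[333 283] (0, [0.4986, 0.0793]) (0.002, [0.4988, 0.082]) (0.016, [0.5008, 0.1011]) (0.028, [0.5025, 0.1175])
[321 334] (0, [0.5261, 0.19]) (0.002, [0.5263, 0.1923]) (0.016, [0.5275, 0.2083]) (0.028, [0.5286, 0.2221])
[291 332] (0, [0.565, 0.182]) (0.002, [0.565, 0.1844]) (0.016, [0.5652, 0.2007]) (0.028, [0.5653, 0.2146])
[291 312] (0, [0.5631, 0.1404]) (0.002, [0.5632, 0.1429]) (0.016, [0.5634, 0.1603]) (0.028, [0.5636, 0.1753])
[304 282] (0, [0.5408, 0.0723]) (0.002, [0.541, 0.0751]) (0.016, [0.5418, 0.0944]) (0.028, [0.5425, 0.1109])Traceback (most recent call last):
  File "<stdin>", line 11, in <module>
  File "<stdin>", line 7, in blob
ValueError: min() iterable argument is empty
```

```bash
python3 -m creep '[[[-1.6,-3.9,0.5,0,0,0,0],[-1.6,-3.9,0.5,0,0,0,0],[-1.6,-3.9,0.5,0,0,0,0],[-1.6,-3.9,0.5,0,0,0,0],[-1.6,-3.9,0.5,0,0,0,0],[-1.4,-3.6,0.5,0,0,0,0],[0,0,0,0,0,-0.17,0],[0,0,0,0,0,-0.17,0]]]' 40
python3 -m creep '[[[0,0,0,0,0,-0.17,0],[0,0,0,0,0,-0.17,0],[0,0,0,0,0,-0.17,0],[0,0,0,0,0,-0.17,0],[0,0,0,0,0,-0.17,0],[0,0,0,0,0,-0.17,0],[0,0,0,0,0,0,0],[0,0,0,0,0,0,0]]]'
python3 - <<'E'
from h import *
st(); c=cap("wrist","w1.png"); cap("side","s1.png")
a=cv2.imread("pics/w1.png"); b=cv2.imread("pics/s1.png")[140:380,180:500]
cv2.imwrite("pics/v1.png",cv2.resize(a,(800,600)))
E
```

```text
clock: 1.3
tool_pos: [0.5533, 0.2378, 0.1996]
ee_rot: [0.0, 0.985, 0.173, 0.0]
wrist_force: [-0.3, -0.8, -0.7]
width: 0.0003
clock: 2.3
tool_pos: [0.5529, 0.238, 0.1994]
ee_rot: [0.0, 0.765, 0.644, -0.0]
wrist_force: [0.3, -0.6, 0.5]
width: -0.0002
{'clock': 2.3, 'tool_pos': [0.5529, 0.238, 0.1994], 'ee_rot': [0.0001, 0.7653, 0.6437, -0.0001], 'wrist_force': [0.313, -0.5773, 0.4544], 'width': -0.0002, 'qpos': [0.1342, 0.5354, -0.7947, 1.6991, 0.4239, 1.088, 0.6068]}
```

View pics/w1.png

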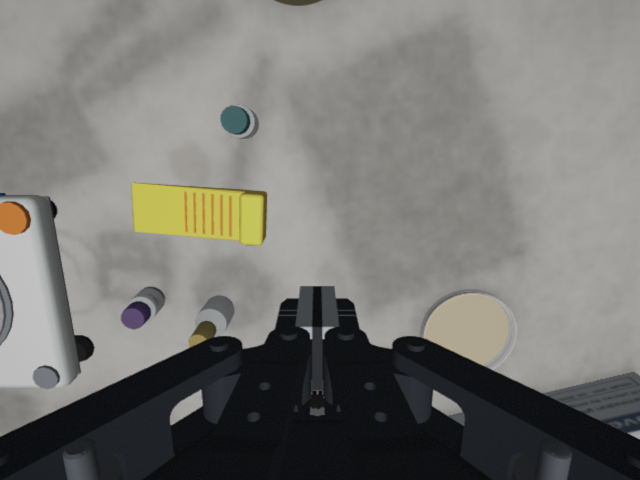

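The wrist view now shows the whole wedge, with its thin end at (133,207) and its butt at (266,219). The cap is at (13,218), the teal vial at (239,122), the purple vial at (143,305) and the dropper at (212,320). Shut fingers are at (317,300).

```bash
cat >> h.py <<'E'
def mask(c,lo,hi):
    return cv2.inRange(cv2.cvtColor(c["pixels"],cv2.COLOR_RGB2HSV),lo,hi)
def wedge(c,show=True):
    """tip and butt centres from the wrist picture (tool x = image right)"""
    m=mask(c,(22,120,90),(35,255,255)); cs,_=cv2.findContours(m,cv2.RETR_EXTERNAL,cv2.CHAIN_APPROX_NONE)
    k=max(cs,key=cv2.contourArea); p=cv2.approxPolyDP(cv2.convexHull(k),2.5,True)[:,0].astype(float)
    if show: print("hull",p.tolist())
    return k,p
def capc(c):
    m=mask(c,(5,150,100),(17,255,255)); cs,_=cv2.findContours(m,cv2.RETR_EXTERNAL,cv2.CHAIN_APPROX_NONE)
    k=max(cs,key=cv2.contourArea); return cv2.fitEllipse(k)
E
python3 - <<'E'
from h import *
c=cap("wrist"); k,p=wedge(c); e=capc(c); print("cap",np.round(e[0],1),onplane(c,*e[0],.0545).round(4))
for u in p: print(u,*[(z,onplane(c,*u,z)[:2].round(4).tolist()) for z in (0,.002,.016,.028)])
for n,u,z in [("teal",(235,119),.046),("purp",(136,315),.046),("drop",(203,334),.07),("tealbase",(244,124),0.0),("dropbase",(217,312),0)]: print(n,onplane(c,*u,z).round(4))
print("tcp px",proj(c,telemetry.state()["tool_pos"]))
E
```

```text
hull [[132.0, 183.0], [260.0, 191.0], [264.0, 197.0], [263.0, 239.0], [260.0, 244.0], [136.0, 230.0]]
cap [ 12.2 217.6] [0.505  0.0092 0.0545]
[132. 183.] (0, [0.4966, 0.0804]) (0.002, [0.4965, 0.0813]) (0.016, [0.4962, 0.0882]) (0.028, [0.4959, 0.0941])
[260. 191.] (0, [0.5227, 0.1908]) (0.002, [0.5225, 0.1911]) (0.016, [0.5211, 0.1935]) (0.028, [0.5199, 0.1955])
[264. 197.] (0, [0.5286, 0.1932]) (0.002, [0.5284, 0.1935]) (0.016, [0.5267, 0.1958]) (0.028, [0.5253, 0.1977])
[263. 239.] (0, [0.5664, 0.1844]) (0.002, [0.566, 0.1847]) (0.016, [0.5628, 0.1874]) (0.028, [0.56, 0.1896])
[260. 244.] (0, [0.5707, 0.1807]) (0.002, [0.5702, 0.1811]) (0.016, [0.5668, 0.1838]) (0.028, [0.5639, 0.1862])
[136. 230.] (0, [0.5385, 0.0715]) (0.002, [0.5382, 0.0725]) (0.016, [0.5361, 0.0798]) (0.028, [0.5343, 0.086])
teal [0.4631 0.1914 0.046 ]
purp [0.6025 0.0741 0.046 ]
drop [0.6178 0.1353 0.07  ]
tealbase [0.4645 0.1891 0.    ]
dropbase [0.6305 0.1254 0.    ]
tcp px [318.75989187 308.23156891]
```

```bash
python3 -m creep '[[[-1.5,-0.1,3,0,0,0.029,0],[0,0,4,0,0,0,0],[0,0,4,0,0,0,0],[0,0,4,0,0,0,0],[0,0,2,0,0,0,0],[0,0,1.5,0,0,0,0],[0,0,0,0,0,0,0],[0,0,0,0,0,0,0]]]'
python3 - <<'E'
from h import *
s=st(); c=cap("wrist","w2.png"); T=T_tool(s)
for n,p in [("butt",[.5427,.1937,.0]),("foot",[.505,.0083,.0])]: print(n,(np.linalg.inv(T)@np.r_[p,1])[:3].round(4))
e=capc(c); print(e[0],onplane(c,*e[0],.0545))
E
```

```text
clock: 3.45
tool_pos: [0.5541, 0.2251, 0.0134]
ee_rot: [0.003, 0.776, 0.63, 0.004]
wrist_force: [0.2, 0.5, 0.6]
width: 0.0001
{'clock': 3.45, 'tool_pos': [0.5541, 0.2251, 0.0134], 'ee_rot': [0.0025, 0.7764, 0.6303, 0.004], 'wrist_force': [0.2312, 0.5027, 0.5558], 'width': 0.0001, 'qpos': [0.0341, 0.7565, -0.627, 1.8165, 0.6248, 0.766, 0.4377]}
butt [-0.0332 -0.0048  0.0132]
foot [-0.2223 -0.0036  0.0126]
(157.57376098632812, 298.9084167480469) [0.52286471 0.18429636 0.0545    ]
```

View pics/w2.png

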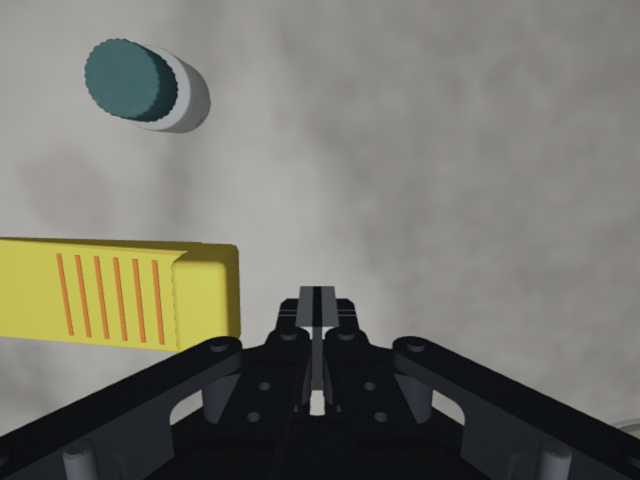

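The wrist view shows the butt face at x≈240 and the fingers at (317,300), about 5 mm off the axis. The teal vial is well clear. I'll shift sideways, lower, then start pushing.

```bash
python3 -m creep '[[[0,-0.45,0.4,0,0,0,0],[-0.5,0,0.2,0,0,0,0],[-0.8,0,0,0,0,0,0],[-0.8,0,0,0,0,0,0],[-0.8,0,0,0,0,0,0],[-0.8,0,0,0,0,0,0],[-0.8,0,0,0,0,0,0],[0,0,0,0,0,0,0]]]'
cat > chk.py <<'E'
from h import *
import sys
s=st(); c=cap("wrist",sys.argv[1]); T=T_tool(s)
print("foot in tool",(np.linalg.inv(T)@np.r_[.505,.0083,0,1])[:3].round(4))
k,p=wedge(c)
for u in p: print(u,*[(z,(np.linalg.inv(T)@np.r_[onplane(c,*u,z),1])[:2].round(4).tolist()) for z in (.002,.028)])
c=cap("side"); 
m=cap("scene"); 
k,p=wedge(m,False)
for u in p: print("scene",u,*[(z,(np.linalg.inv(T)@np.r_[onplane(m,*u,z),1])[:2].round(4).tolist()) for z in (.002,.028)])
E
python3 chk.py w3.png
```

```text
clock: 4.5
tool_pos: [0.5411, 0.1785, 0.009]
ee_rot: [0.003, 0.777, 0.63, 0.006]
wrist_force: [0.0, -0.2, -0.5]
width: 0.0
{'clock': 4.5, 'tool_pos': [0.5411, 0.1785, 0.009], 'ee_rot': [0.0034, 0.7769, 0.6296, 0.0057], 'wrist_force': [0.0102, -0.168, -0.4695], 'width': 0.0, 'qpos': [0.1103, 0.7256, -0.6223, 1.8928, 0.636, 0.7156, 0.4769]}
foot in tool [-0.174  -0.0002  0.0082]
hull [[0.0, 256.0], [270.0, 265.0], [276.0, 283.0], [275.0, 327.0], [264.0, 343.0], [158.0, 362.0], [10.0, 352.0], [0.0, 319.0]]
[  0. 256.] (0.002, [-0.1297, -0.02]) (0.028, [-0.1073, -0.0279])
[270. 265.] (0.002, [-0.02, -0.0161]) (0.028, [-0.0166, -0.0247])
[276. 283.] (0.002, [-0.0177, -0.0082]) (0.028, [-0.0148, -0.0182])
[275. 327.] (0.002, [-0.0187, 0.0121]) (0.028, [-0.0156, -0.0014])
[264. 343.] (0.002, [-0.0237, 0.0198]) (0.028, [-0.0197, 0.005])
[158. 362.] (0.002, [-0.0709, 0.0292]) (0.028, [-0.0587, 0.0127])
[ 10. 352.] (0.002, [-0.1351, 0.0241]) (0.028, [-0.1117, 0.0085])
[  0. 319.] (0.002, [-0.1359, 0.0082]) (0.028, [-0.1124, -0.0046])
scene [288. 221.] (0.002, [0.0097, 0.0129]) (0.028, [-0.0161, 0.0056])
scene [299. 223.] (0.002, [-0.0014, 0.0299]) (0.028, [-0.0269, 0.022])
scene [318. 271.] (0.002, [-0.1191, 0.0238]) (0.028, [-0.1401, 0.016])
scene [298. 285.] (0.002, [-0.1367, -0.0167]) (0.028, [-0.1571, -0.0229])
scene [275. 232.] (0.002, [-0.0095, -0.0171]) (0.028, [-0.0346, -0.0233])
scene [277. 224.] (0.002, [0.0087, -0.0079]) (0.028, [-0.0171, -0.0145])
```

```bash
python3 -m creep '[[[-0.6,0,0,0,0,0,0],[-0.6,0,0,0,0,0,0],[-0.6,0,0,0,0,0,0],[-0.6,0,0,0,0,0,0],[-0.6,0,0,0,0,0,0],[-0.6,0,0,0,0,0,0],[-0.6,0,0,0,0,0,0],[-0.6,0,0,0,0,0,0]]]'
python3 chk.py w4.png
python3 - <<'E'
from h import *
a=cap("scene","sc4.png")["pixels"][150:330,200:440,::-1]; b=cap("side","sd4.png")["pixels"][170:350,200:440,::-1]
w=cv2.imread("pics/w4.png")
f=lambda i:cv2.resize(i,(400,300),interpolation=cv2.INTER_CUBIC)
cv2.imwrite("pics/v4.png",np.vstack([np.hstack([f(a),f(b)]),np.hstack([f(w),f(w)*0])]))
E
```

```text
clock: 5.65
tool_pos: [0.5313, 0.1318, 0.0093]
ee_rot: [0.003, 0.776, 0.631, 0.007]
wrist_force: [0.3, 1.5, 1.3]
width: -0.0002
{'clock': 5.65, 'tool_pos': [0.5313, 0.1318, 0.0093], 'ee_rot': [0.0028, 0.7759, 0.6308, 0.0074], 'wrist_force': [0.3361, 1.4966, 1.3048], 'width': -0.0002, 'qpos': [0.1993, 0.6973, -0.6258, 1.951, 0.6393, 0.6816, 0.5414]}
foot in tool [-0.1263 -0.0006  0.0083]
hull [[0.0, 257.0], [234.0, 265.0], [268.0, 274.0], [277.0, 282.0], [275.0, 327.0], [264.0, 343.0], [155.0, 363.0], [11.0, 353.0], [0.0, 294.0]]
[  0. 257.] (0.002, [-0.1297, -0.0196]) (0.028, [-0.1073, -0.0276])
[234. 265.] (0.002, [-0.0348, -0.016]) (0.028, [-0.0289, -0.0247])
[268. 274.] (0.002, [-0.0209, -0.0121]) (0.028, [-0.0174, -0.0214])
[277. 282.] (0.002, [-0.0173, -0.0085]) (0.028, [-0.0144, -0.0185])
[275. 327.] (0.002, [-0.0187, 0.0122]) (0.028, [-0.0156, -0.0013])
[264. 343.] (0.002, [-0.0238, 0.0199]) (0.028, [-0.0198, 0.0051])
[155. 363.] (0.002, [-0.0723, 0.0297]) (0.028, [-0.0599, 0.0132])
[ 11. 353.] (0.002, [-0.1346, 0.0245]) (0.028, [-0.1114, 0.0089])
[  0. 294.] (0.002, [-0.1332, -0.0034]) (0.028, [-0.1103, -0.0142])
scene [297. 240.] (0.002, [0.0072, 0.0133]) (0.028, [-0.0166, 0.0059])
scene [307. 240.] (0.002, [0.0016, 0.0297]) (0.028, [-0.022, 0.0217])
scene [319. 270.] (0.002, [-0.07, 0.0258]) (0.028, [-0.0909, 0.018])
scene [314. 306.] (0.002, [-0.1373, -0.0069]) (0.028, [-0.1557, -0.0135])
scene [308. 308.] (0.002, [-0.1379, -0.017]) (0.028, [-0.1563, -0.0233])
scene [284. 255.] (0.002, [-0.0192, -0.0186]) (0.028, [-0.042, -0.0248])
scene [284. 245.] (0.002, [0.0031, -0.0116]) (0.028, [-0.0206, -0.018])
```

View pics/v4.png

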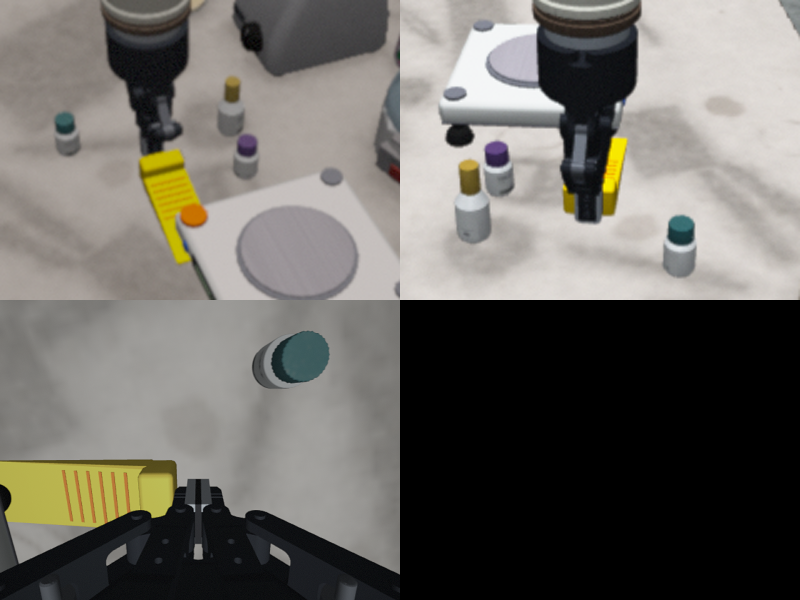

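The scene view (top left) shows the thin end past the cap corner, the foot over the middle of the wedge, and all the bottles standing. From here I'll use smaller steps and watch the force.

```bash
python3 -m creep '[[[-0.25,0,0,0,0,0,0],[-0.25,0,0,0,0,0,0],[-0.25,0,0,0,0,0,0],[-0.25,0,0,0,0,0,0],[-0.2,0,0,0,0,0,0],[-0.2,0,0,0,0,0,0],[-0.2,0,0,0,0,0,0],[-0.2,0,0,0,0,0,0]]]'
python3 -m creep '[[[-0.1,0,0,0,0,0,0],[-0.1,0,0,0,0,0,0],[-0.1,0,0,0,0,0,0],[-0.1,0,0,0,0,0,0],[-0.1,0,0,0,0,0,0],[-0.1,0,0,0,0,0,0],[-0.1,0,0,0,0,0,0],[-0.1,0,0,0,0,0,0]]]'
```

```text
clock: 6.9
tool_pos: [0.5274, 0.1145, 0.0091]
ee_rot: [0.003, 0.775, 0.631, 0.008]
wrist_force: [0.1, 1.2, 0.1]
width: -0.0001
clock: 7.9
tool_pos: [0.5258, 0.1063, 0.0091]
ee_rot: [0.003, 0.775, 0.631, 0.008]
wrist_force: [-0.2, 0.9, 0.4]
width: -0.0001
```

```bash
python3 -m creep '[[[-0.1,0,0,0,0,0,0],[-0.1,0,0,0,0,0,0],[-0.1,0,0,0,0,0,0],[-0.1,0,0,0,0,0,0],[-0.1,0,0,0,0,0,0],[-0.1,0,0,0,0,0,0],[0,0,0,0,0,0,0],[0,0,0,0,0,0,0]]]'
```

```text
clock: 8.9
tool_pos: [0.5245, 0.0999, 0.0091]
ee_rot: [0.003, 0.775, 0.631, 0.008]
wrist_force: [-0.3, 1.8, 0.9]
width: 0.0003
```

```bash
python3 -m creep '[[[-0.1,0,0,0,0,0,0],[-0.1,0,0,0,0,0,0],[-0.1,0,0,0,0,0,0],[-0.1,0,0,0,0,0,0],[0,0,0,0,0,0,0],[0,0,0,0,0,0,0],[0,0,0,0,0,0,0],[0,0,0,0,0,0,0]]]'
```

```text
clock: 9.9
tool_pos: [0.5237, 0.0958, 0.0091]
ee_rot: [0.003, 0.775, 0.631, 0.008]
wrist_force: [0.6, 0.9, 1.0]
width: 0.0001
```

```bash
python3 -m creep '[[[-0.1,0,0,0,0,0,0],[-0.1,0,0,0,0,0,0],[-0.1,0,0,0,0,0,0],[-0.1,0,0,0,0,0,0],[0,0,0,0,0,0,0],[0,0,0,0,0,0,0],[0,0,0,0,0,0,0],[0,0,0,0,0,0,0]]]'; python3 chk.py w5.png
```

```text
clock: 10.9
tool_pos: [0.5229, 0.092, 0.0091]
ee_rot: [0.002, 0.775, 0.631, 0.008]
wrist_force: [0.5, 2.2, 0.9]
width: 0.0001
{'clock': 10.9, 'tool_pos': [0.5229, 0.092, 0.0091], 'ee_rot': [0.0025, 0.7754, 0.6315, 0.0082], 'wrist_force': [0.4816, 2.2359, 0.8671], 'width': 0.0001, 'qpos': [0.2775, 0.6778, -0.628, 1.992, 0.6418, 0.6576, 0.6022]}
foot in tool [-0.0857 -0.0007  0.0083]
hull [[0.0, 258.0], [233.0, 265.0], [266.0, 271.0], [277.0, 283.0], [275.0, 327.0], [264.0, 343.0], [153.0, 364.0], [124.0, 362.0], [0.0, 295.0]]
[  0. 258.] (0.002, [-0.1294, -0.0193]) (0.028, [-0.1071, -0.0274])
[233. 265.] (0.002, [-0.0351, -0.0161]) (0.028, [-0.0291, -0.0247])
[266. 271.] (0.002, [-0.0217, -0.0135]) (0.028, [-0.018, -0.0225])
[277. 283.] (0.002, [-0.0173, -0.0082]) (0.028, [-0.0144, -0.0182])
[275. 327.] (0.002, [-0.0187, 0.0121]) (0.028, [-0.0156, -0.0014])
[264. 343.] (0.002, [-0.0237, 0.0198]) (0.028, [-0.0197, 0.005])
[153. 364.] (0.002, [-0.0731, 0.0301]) (0.028, [-0.0606, 0.0134])
[124. 362.] (0.002, [-0.0858, 0.029]) (0.028, [-0.071, 0.0125])
[  0. 295.] (0.002, [-0.133, -0.0031]) (0.028, [-0.11, -0.014])
scene [299. 258.] (0.002, [0.0068, 0.0032]) (0.028, [-0.0155, -0.0038])
scene [315. 256.] (0.002, [0.0023, 0.0301]) (0.028, [-0.0198, 0.0221])
scene [318. 262.] (0.002, [-0.0122, 0.0303]) (0.028, [-0.0337, 0.0222])
scene [323. 324.] (0.002, [-0.1332, -0.0057]) (0.028, [-0.1502, -0.0124])
scene [319. 327.] (0.002, [-0.1364, -0.0133]) (0.028, [-0.1533, -0.0197])
scene [314. 326.] (0.002, [-0.1322, -0.0198]) (0.028, [-0.1492, -0.026])
scene [292. 273.] (0.002, [-0.021, -0.0183]) (0.028, [-0.0422, -0.0245])
scene [291. 262.] (0.002, [0.0026, -0.0123]) (0.028, [-0.0195, -0.0187])
```

```bash
python3 -m creep '[[[-0.1,0,0,0,0,0,0],[-0.1,0,0,0,0,0,0],[-0.1,0,0,0,0,0,0],[0,0,0,0,0,0,0],[0,0,0,0,0,0,0],[0,0,0,0,0,0,0],[0,0,0,0,0,0,0],[0,0,0,0,0,0,0]]]'
```

```text
clock: 12.05
tool_pos: [0.5225, 0.0904, 0.0091]
ee_rot: [0.002, 0.775, 0.632, 0.009]
wrist_force: [0.4, 2.5, 0.1]
width: -0.0001
```

```bash
python3 -m creep '[[[0,0,0,0,0,0,0],[-0.1,0,0,0,0,0,0],[-0.1,0,0,0,0,0,0],[-0.15,0,0,0,0,0,0],[-0.15,0,0,0,0,0,0],[-0.15,0,0,0,0,0,0],[-0.15,0,0,0,0,0,0],[-0.15,0,0,0,0,0,0]]]'
```

```text
clock: 13.05
tool_pos: [0.5217, 0.0878, 0.0095]
ee_rot: [-0.001, 0.774, 0.634, 0.014]
wrist_force: [1.5, 6.1, -2.2]
width: 0.0002
```

```bash
python3 -m creep '[[[-0.2,0,0,0,0,0,0],[-0.2,0,0,0,0,0,0],[-0.2,0,0,0,0,0,0],[-0.2,0,0,0,0,0,0],[-0.2,0,0,0,0,0,0],[-0.2,0,0,0,0,0,0],[-0.2,0,0,0,0,0,0],[-0.2,0,0,0,0,0,0]]]'; python3 chk.py w6.png | head -3
python3 - <<'E'
from h import *
a=cap("scene","sc6.png")["pixels"][190:370,220:460,::-1]; b=cap("side","sd6.png")["pixels"][150:330,200:440,::-1]
w=cv2.imread("pics/w6.png")
f=lambda i:cv2.resize(i,(400,300),interpolation=cv2.INTER_CUBIC)
cv2.imwrite("pics/v6.png",np.vstack([np.hstack([f(a),f(b)]),np.hstack([f(w),f(w[200:400,0:267])])]))
E
```

```text
clock: 14.05
tool_pos: [0.5215, 0.0877, 0.0102]
ee_rot: [-0.006, 0.77, 0.638, 0.025]
wrist_force: [1.6, 7.5, -2.8]
width: -0.0
{'clock': 14.05, 'tool_pos': [0.5215, 0.0877, 0.0102], 'ee_rot': [-0.0064, 0.77, 0.6375, 0.0251], 'wrist_force': [1.6064, 7.4655, -2.8244], 'width': -0.0, 'qpos': [0.3276, 0.6728, -0.6502, 2.0137, 0.6351, 0.62, 0.6487]}
foot in tool [-0.0815 -0.0016  0.0063]
hull [[0.0, 258.0], [233.0, 265.0], [269.0, 269.0], [278.0, 283.0], [275.0, 328.0], [263.0, 344.0], [151.0, 365.0], [134.0, 363.0], [0.0, 297.0]]
```

View pics/v6.png

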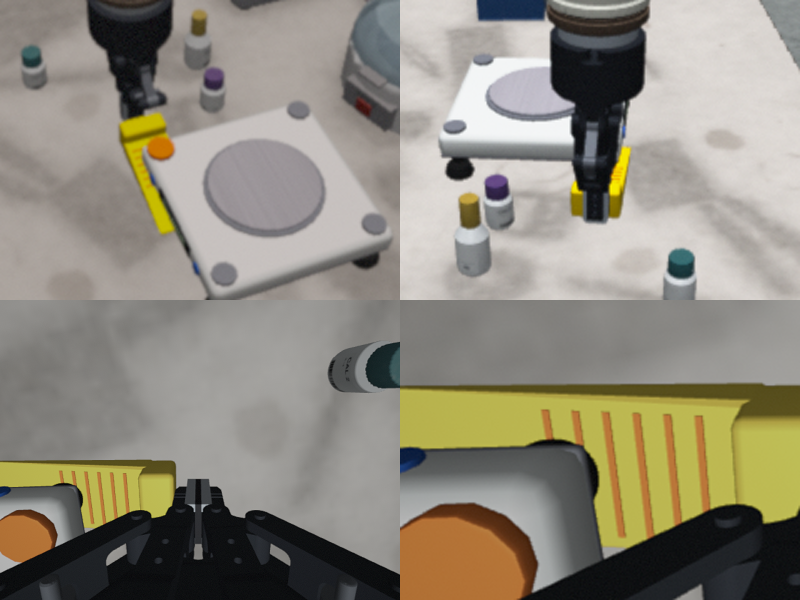

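The wedge has stalled at 7.5 N with the foot near mid-width, and the bottles haven't moved, so it's tight. I'll back off and raise the hand.

```bash
python3 -m creep '[[[0.4,0,0,0,0,0,0],[0.6,0,0,0,0,0,0],[1,0,0,0,0,0,0],[0,0,-3,0,0,0,0],[0,0,-4,0,0,0,0],[0,0,-4,0,0,0,0],[0,0,0,0,0,0,0],[0,0,0,0,0,0,0]]]'
cat > plan.py <<'E'
from h import *
import sys
s=st(); T=T_tool(s); c=cap("wrist",sys.argv[1]); e=capc(c); zt=.0545
print("cap px",np.round(e[0],1),onplane(c,*e[0],zt).round(4))
for n in ("scene","side"):
    k=cap(n); m=mask(k,(5,170,120),(17,255,255)); cs,_=cv2.findContours(m[:,280:360],cv2.RETR_EXTERNAL,cv2.CHAIN_APPROX_NONE)
    cs=[q for q in cs if len(q)>5 and cv2.contourArea(q)>25]
    if cs: u=np.array(cv2.fitEllipse(max(cs,key=cv2.contourArea))[0])+[280,0]; print(n,u.round(1),onplane(k,*u,zt).round(4))
p=onplane(c,*e[0],zt); print("cap in tool cm",(100*(np.linalg.inv(T)@np.r_[p,1])[:3]).round(2))
# desired: vertical, same yaw
x=T[:2,0]/np.linalg.norm(T[:2,0]); D=np.array([[x[0],x[1],0],[x[1],-x[0],0],[0,0,-1]]).T
print("turn to vertical (tool)",R.from_matrix(T[:3,:3].T@D).as_rotvec().round(3))
E
python3 plan.py w7.png
```

```text
clock: 15.3
tool_pos: [0.5203, 0.101, 0.1224]
ee_rot: [-0.005, 0.771, 0.637, 0.02]
wrist_force: [-0.2, 0.0, 0.4]
width: -0.0001
{'clock': 15.3, 'tool_pos': [0.5203, 0.101, 0.1224], 'ee_rot': [-0.0054, 0.7707, 0.6368, 0.02], 'wrist_force': [-0.2164, 0.0146, 0.3867], 'width': -0.0001, 'qpos': [0.4226, 0.5079, -0.8054, 1.9606, 0.4585, 0.8321, 0.7568]}
cap px [147.6 262.1] [0.5049 0.008  0.0545]
scene [316.2 279.2] [0.5042 0.0062 0.0545]
side [322.7 227. ] [0.5067 0.0085 0.0545]
cap in tool cm [-9.67  0.13  6.43]
turn to vertical (tool) [ 0.017 -0.038 -0.   ]
```

```bash
python3 -m creep '[[[0,0,0,0.017,-0.038,0,0],[-3,0.1,0,0,0,0,0],[-3,0.1,0,0,0,0,0],[-3,0,0,0,0,0,0],[-0.4,0,1,0,0,0,0],[0,0,2,0,0,0,0],[0,0,0,0,0,0,0],[0,0,0,0,0,0,0]]]'
python3 plan.py w8.png
python3 - <<'E'
from h import *
w=cv2.imread("pics/w8.png"); a=cv2.imread("pics/w7.png")
f=lambda i:cv2.resize(i,(400,300))
cv2.imwrite("pics/v8.png",np.hstack([f(a),f(w)]))
E
```

```text
clock: 16.45
tool_pos: [0.4995, 0.011, 0.0834]
ee_rot: [-0.006, 0.769, 0.64, -0.004]
wrist_force: [0.2, 0.5, 0.1]
width: 0.0001
{'clock': 16.45, 'tool_pos': [0.4995, 0.011, 0.0834], 'ee_rot': [-0.0057, 0.7686, 0.6397, -0.004], 'wrist_force': [0.1729, 0.4515, 0.1458], 'width': 0.0001, 'qpos': [0.5379, 0.5394, -0.753, 2.018, 0.5076, 0.7926, 0.8719]}
cap px [315.6 291.4] [0.5033 0.009  0.0545]
scene [316.2 279.1] [0.5042 0.0064 0.0545]
side [322.7 227.1] [0.5068 0.0088 0.0545]
cap in tool cm [-0.13  0.45  2.89]
turn to vertical (tool) [-0.014 -0.001  0.   ]
```

View pics/v8.png

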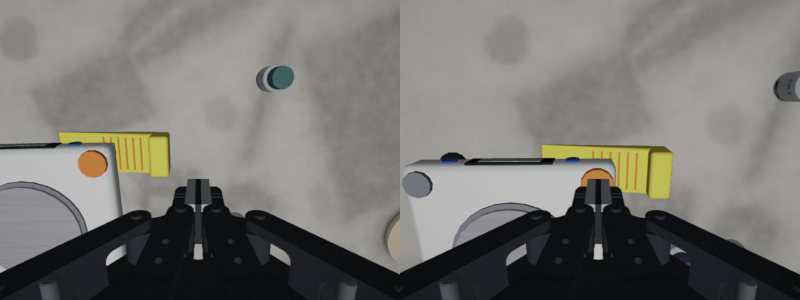

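After the release the wedge is still in place under the corner (left: butt at (160,155), cap at (92,163)). On the right the fingers are just off the cap centre, so I'll correct that and descend gently.

```bash
python3 -m creep '[[[-0.2,0.6,0,-0.014,0,0,0],[0,0,1,0,0,0,0],[0,0,0.8,0,0,0,0],[0,0,0.2,0,0,0,0],[0,0,0.2,0,0,0,0],[0,0,0.1,0,0,0,0],[0,0,0.1,0,0,0,0],[0,0,0,0,0,0,0]]]'
```

```text
clock: 17.6
tool_pos: [0.5065, 0.0072, 0.059]
ee_rot: [0.001, 0.769, 0.639, 0.001]
wrist_force: [-0.7, -0.4, -0.9]
width: 0.0002
```

```bash
python3 -m creep '[[[-0.03,-0.1,0.1,0,0,0,0],[0,0,0.1,0,0,0,0],[0,0,0.1,0,0,0,0],[0,0,0.1,0,0,0,0],[0,0,0.1,0,0,0,0],[0,0,0.1,0,0,0,0],[0,0,0.1,0,0,0,0],[0,0,0.1,0,0,0,0]]]'
```

```text
clock: 18.6
tool_pos: [0.5056, 0.0071, 0.0562]
ee_rot: [0.004, 0.769, 0.64, -0.0]
wrist_force: [-2.9, -0.2, 12.7]
width: 0.0
```

Run:
```python
from h import *
for i in range(4): s=telemetry.state(); cams.capture("side"); print(s["clock"],np.round(s["wrist_force"],1),np.round(s["tool_pos"],4))
fx=lambda n,y0,x0:cv2.imread(n)[y0:y0+150,x0:x0+200]
cap("scene","sc9.png"); cap("side","sd9.png"); cap("wrist","w9.png")
f=lambda i:cv2.resize(i,(400,300),interpolation=cv2.INTER_CUBIC)
cv2.imwrite("pics/v9.png",np.vstack([np.hstack([f(fx("pics/sc9.png",200,230)),f(fx("pics/sd9.png",180,230))]),np.hstack([f(fx("pics/sc6.png",200,230)),f(cv2.imread("pics/w9.png"))])]))
# dip check: subpixel shift of housing patches, pressed against unpressed
g=lambda n:cv2.cvtColor(cv2.imread("pics/"+n),cv2.COLOR_BGR2GRAY).astype(np.float32)
for a,b,(y,x,h,w) in [("sc0","sc9",(315,300,60,60)),("sc6","sc9",(315,300,60,60)),("sc6","sc9",(300,360,60,60))]:
    a={"sc0":"scene0"}.get(a,a)
    print(a,b,cv2.phaseCorrelate(g(a+".png")[y:y+h,x:x+w].copy(),g(b+".png")[y:y+h,x:x+w].copy(),cv2.createHanningWindow((w,h),cv2.CV_32F)))
```

```text
18.6 [-2.9 -0.2 12.7] [0.5056 0.0071 0.0562]
18.65 [-3.8 -0.4 12.9] [0.5056 0.0072 0.0562]
18.7 [-3.7 -0.2 12.8] [0.5056 0.0072 0.0562]
18.75 [-3.9 -1.  12.4] [0.5056 0.0072 0.0562]
scene0 sc9 ((-0.040540531430885096, 0.24332188148488143), 0.8904793151219685)
sc6 sc9 ((-0.3069587691707909, -0.07500595090633766), 0.9460949261983236)
sc6 sc9 ((-0.10374557689551267, 0.02327104064477936), 0.9832998575104608)
```

View pics/v9.png

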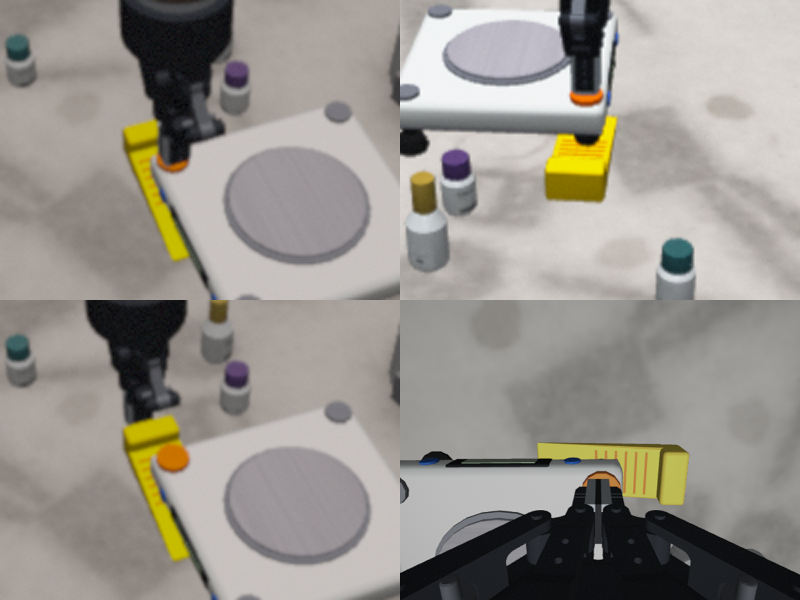

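Side view: the foot sits mid-width on the ramp at (588,138), with the fingers on the cap and the bottles upright. The press is steady at about 12.7 N, and the housing shifted at most 0.3 px between unpressed and pressed. I'm handing it in.

```bash
python3 -c "
from h import *
print(r.job_done()); st()"
```

```text
the job is handed in; nothing more can be done
None
the job is handed in; nothing more can be done
```

The wedge is tight under the short foot, and I handed the job in at about 19 s with the shut fingers still pressing the orange cap.

- **Push:** I pushed the wedge along the bench with shut fingertips until it stopped moving, at about 7.5 N on the wrist. In the side view the foot sits near the middle of the wedge's width. I then took the fingers off the wedge before touching the cap.
- **Press:** The wrist force on the cap held steady at 12.4–12.9 N downward, with 3–4 N sideways. The tool height did not change. The housing shifted at most 0.3 px in the scene picture between unpressed and pressed, so I saw no dip. That is below the roughly 1 px I would expect for 1.5 mm.
- **Wedge and bottles:** By eye, the wedge lay flat and stayed put after I let go. The three bottles were standing where they started in the last pictures that showed them.
- **Limits of the checks:** The force between wedge and foot, and the rocking angle, could not be read directly. I inferred them from the wedge stalling and the pictures. `r.job_done()` gave no verdict, and no state could be read after it.
- **Small disagreements:** The cap position differed by 2–3 mm between cameras. The tool tilted slightly, by about 0.04 rad, while pushing at the stall, and I corrected that before pressing.

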